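# Back off the left-hand cell clamp and take the cassette out

### The job

Free the white cell cassette from its clamp: the clamp screw has a left-hand thread, so wind the red-handled crank gently and by feel, clockwise seen from above, until its pin is out of the cassette, never forcing the screw hard enough against a stop to make its clutch slip. Then draw the cassette straight out by its orange tab, without dragging it against the pin, and lay it flat in the blue tray, lengthways and about central, leaving everything else on the bench where it is.

Things in the scene. Friction and masses are not known exactly. Their poses are not given: they have to be found in the camera images.
- press: Cream cell clamp on a black base plate, fixed to the bench, 90 x 112 mm, 65 mm high without the crank. Origin: on the bench, under the screw axis. Its x axis runs along the guide; the cassette comes out along its -x. Guide floor 8 mm above the bench, guide 52 mm wide, bridge 27 mm above the cassette's plate; on the -x side its walls end 40 mm and its floor 110 mm from the origin.
- screw_axis (a point): On the vertical screw axis at the crank hub's underside, 71 mm above the bench (hub top 89 mm; the brass stem in it rises at most to 120 mm). Left-hand thread: clockwise from above loosens and lifts the 12 mm pin under the bridge 6.5 mm per rad (the crank stays level); anticlockwise tightens. The pin clears the cassette only in the last 0.3 rad before a stiff end stop.
- crank: Level steel crank arm on the screw axis, with the red handle at its end. Origin on the screw axis, 71 mm above the bench; x points from the axis to the handle. The screw was nipped up by an unknown amount: backing it off to the end stop takes some 1.7 to 3.2 rad clockwise. The handle can be re-indexed on the screw, so its angle tells nothing about the thread.
- handle (a point): Centre of the upright, free-spinning red handle, 17 mm thick, 87 to 129 mm above the bench; this point is 108 mm up, 50 mm from the screw axis. Push along the circle: loosening takes a steady 4 to 5 N, tightening about 13 N; at the stop at either end it climbs some 10 N per mm, and from about 20 N the slip clutch below the crank gives way, which must not happen.
- cassette: White cassette: plate 160 x 46 x 16 mm with a round window, a square through-socket for the pin 55 mm from its middle on the +x side, and the orange tab at its -x end. 0.2 kg, balance point nearer the tab. Origin: middle of the underside; x lengthways (at the start as the clamp's x). It lies on the guide floor with the pin in its socket; drawn 75 mm along -x it leaves the walls.
- cassette_tab (a point): Middle of the upright orange tab, 67 mm from the cassette's middle towards -x, 46 mm above its underside. The tab is 24 mm along x, 14 mm thick along y; its sides are free from 26 to 60 mm above the underside.
- tray: Shallow blue tray fixed to the bench, 200 x 85 mm outside, rim 16 mm high, walls and floor 5 mm thick. Origin: middle of its underside; x along its length.
- spare: Grey spare cassette with a black tab, same shape; a bystander, leave alone.
- wash_green: Wash bottle, green cap, 74 mm across, 195 mm tall; leave alone.
- wash_blue: Wash bottle, blue cap, 74 mm across, 195 mm tall; leave alone.
- tips_low: Lower blue tip box, 88 x 125 x 80 mm; leave alone.
- tips_high: Tip box stacked on the lower one; leave alone.
- vial: Amber vial, 28 mm across, 55 mm tall; leave alone.
- beaker: Small glass beaker, 60 mm across, 70 mm tall; leave alone.
- witness (a point): White dot on the black slip-clutch ring (60 mm across) under the crank, 26 mm from the screw axis, 69 mm above the bench. It stays put in normal turning and creeps round the axis only when the screw is forced against a stop; more than 1.5 mm of that counts as forced.
Not all that is in view belongs to the job. Leave any yellow look-alike of the cassette alone. Several things look just like the tray: the one meant starts nearest to the robot's base.

How it is judged (in metres and radians):
On the way, in this order (a step that is already met when the one before it is completed fails the run):
1. the crank has been wound well round (its handle over 50 mm from where it was) with the cassette still home in the clamp (distance of handle from where it was at the start of the episode above 0.05 m and distance of cassette from where it was at the start of the episode below 0.01 m), for 0.1 s.
2. the cassette has been drawn out of the guide, along it and still level (x of cassette in the frame of press between -0.2 and -0.115 m and angle between cassette's own z axis and vertical below 0.35 rad), for 0.05 s.
At the end, for the whole second after the job is handed in: The cassette lies flat (0.06 rad) and right way up on the tray floor (underside under 9 mm above the tray's), lengthways (within 0.25 rad, either end first), its middle within 20 mm of the tray's middle along both tray axes, released and at rest; bystanders undisturbed (x of cassette in the frame of tray between -0.02 and 0.02 m and y of cassette in the frame of tray between -0.02 and 0.02 m and z of cassette in the frame of tray below 0.009 m and angle between cassette's own z axis and vertical below 0.06 rad and angle between the x axis of cassette and the x axis of tray, either way round below 0.25 rad and linear speed of cassette below 0.02 m/s); the robot touches nothing.
It fails at once if the screw forced against a stop: the slip clutch has slipped by more than 1.5 mm at its dot (distance of witness from where it was at the start of the episode above 0.0015 m).
It fails at once if the cassette dragged against the clamp with more than 25 N (contact force between cassette and press above 25 N).
It fails at once if a bystander moved by more than 30 mm (distance of any of spare, wash_green, wash_blue, tips_low, tips_high, vial, beaker from where it was at the start of the episode above 0.03 m).
It also fails if it takes over 72 s, if anything falls off the work surface, if the arm or the gripper's body presses on something with over 40 N, if the wrist force passes 120 N, or if a joint passes its speed limit or range.

### The arm

A 6-joint arm with a two-finger parallel gripper is mounted at the origin on the work surface. World frame = base frame: x ahead of the robot, y to its left, z up, the work surface at z = 0. Lengths are in mm, angles in rad, forces in N, time in s.
With the tool pointing down it reaches from about 350 to 1000 mm from the base axis. Payload 7.1 kg.
Tool frame: the origin (TCP) lies at the very end of the fingers, on their centre line; the grasp point (between the pads) lies 19 mm behind it; z points along the fingers, y is the line along which they close (so a half turn about z gives the same grasp; the last joint's range is limited). The gripper opens to 85 mm and grips with 20 to 120 N. Pads are 22 mm wide; open, the fingers measure 114 mm over their backs; the gripper's body (76 mm by 85 mm) begins 54 mm behind the grasp point. The pads swing forward as they close: fully open they stand 13 mm farther back than shut.
Start: joints at [1.329, 0.423, 1.63, -0, 1.089, -0.019], TCP at [138.07, 609.542, 231.319] pointing down, gripper open.
Joint ranges: [-3, 3], [-0.9, 2.11], [0.09, 2.58], [-1.31, 4.45], [0.11, 2.69], [-2.54, 2.54]. Speed limits (rad/s): [2.39, 2.39, 3.01, 3.14, 3.14, 3.14].

### API

Orientations are given as a 3x3 rotation matrix whose columns are the frame's x, y, z axes.
In Python, from workcell import reach, move_straight, goto_joints, command_gripper, sleep, inverse_kinematics, state, snapshot, PlanningError, hand_in gives the robot as it stands. The module is installed in compiled form; this text tells all that it offers. Calls block until the motion is done:
- reach(position, orientation): joint-space move of the TCP to a pose.
- move_straight(position, attitude=None, rate=150): straight line of the TCP; attitude=None keeps the orientation; rate is the mean speed in mm/s.
- goto_joints(angles): joint-space move.
- command_gripper(opening, squeeze=None): finger opening in mm; squeeze is the grip in N (None keeps the last); returns when the fingers have stopped.
- sleep(seconds).
- inverse_kinematics(position, orientation): joint angles nearest the present ones, or None.
- state(): the state.
- snapshot(name): name is "side" or "top"; returns a dict with "pixels" (384x512x3 uint8, red, green, blue), "mtx" (3x3 intrinsics, pixels), "R" (3x3) and "t" (3): a world point X has camera coordinates R X + t. Camera axes: x right, y down, z forward; pixel columns grow to the right and rows downward; lengths in mm; the calibration is good to about 2 mm. A picture is of the moment at which its call begins. There is no depth.
A pose or a line that the arm cannot do raises PlanningError and nothing moves.
- hand_in(): hands the job in; it is judged then, once.
The state is a dict: "time_s": time; "joint_positions": joint angles; "qd": joint speeds; "effort": joint torques, N m; "position": TCP position; "tcp_rot": TCP orientation; "force": force on the tool from outside, world axes, zero at the start; "wrist_torque": the same for the moment, N m; "gripper_width": finger opening in mm; "grip_force": force on a finger pad.
Only numpy, scipy, OpenCV 4.12 (cv2) and the standard library are available. Lean on these libraries where they do the work, as an engineer would, in place of code of your own. Each camera call takes 0.05 s, during which the arm holds its last target. There are 200 camera calls.

## Working session

There is one attempt and no reset: what is moved stays moved. The work goes in short steps, each a Python script; the robot and the scene stay as the last script left them, time stands still between calls to the robot, and variables do not carry over. Pictures are saved under pics/ and viewed, at most 10 in all, crops included, and the job is handed in when it is done.

```bash
mkdir -p pics; python3 - <<'E'
from workcell import *
import cv2,pickle
for n in("side","top"):
    s=snapshot(n); pickle.dump(s,open(n+".pkl","wb"))
    cv2.imwrite(f"pics/{n}0.png",cv2.resize(s["pixels"][:,:,::-1],(800,600),interpolation=cv2.INTER_CUBIC))
    print(n,s["mtx"],s["R"],s["t"])
print(state())
E
```

```text
side [[482.33317411   0.         245.19014206]
 [  0.         482.33317411 190.7089514 ]
 [  0.           0.           1.        ]] [[ 0.7134944  -0.70064877 -0.00412727]
 [-0.42730738 -0.43045821 -0.79505606]
 [ 0.55527843  0.56903166 -0.60652192]] [-426.34507396  262.45144155 1135.21464169]
top [[365.76453995   0.         252.80551753]
 [  0.         365.76453995 193.63043784]
 [  0.           0.           1.        ]] [[ 2.27294370e-02 -9.99741341e-01 -7.90269254e-04]
 [-9.93655319e-01 -2.25039641e-02 -1.10193824e-01]
 [ 1.10147537e-01  3.28989884e-03 -9.93909803e-01]] [ -81.71349392  519.09538471 1381.52625185]
{'time_s': 0.1, 'joint_positions': array([ 1.32898491e+00,  4.23779119e-01,  1.63058473e+00, -1.30101547e-05,
        1.08862585e+00, -1.90017116e-02]), 'qd': array([-0.0007015 , -0.00170975, -0.00109013,  0.00060055,  0.00072506,
        0.00155315]), 'effort': array([-5.70654865e-04, -5.58426797e+01, -2.82444459e+01, -6.19797947e-05,
        3.02267472e-03, -2.64634714e-06]), 'position': array([137.96954617, 609.08254775, 230.62558933]), 'tcp_rot': array([[-9.75281769e-01,  2.20964626e-01, -3.23348296e-04],
       [ 2.20964862e-01,  9.75280822e-01, -1.35916334e-03],
       [ 1.50283730e-05, -1.39701584e-03, -9.99999024e-01]]), 'force': array([0.03165387, 0.16044815, 0.11343669]), 'wrist_torque': array([-0.0156312 , -0.00403688,  0.01530861]), 'grip_force': 0.0, 'gripper_width': 85.3967168756056}
```

View pics/top0.png

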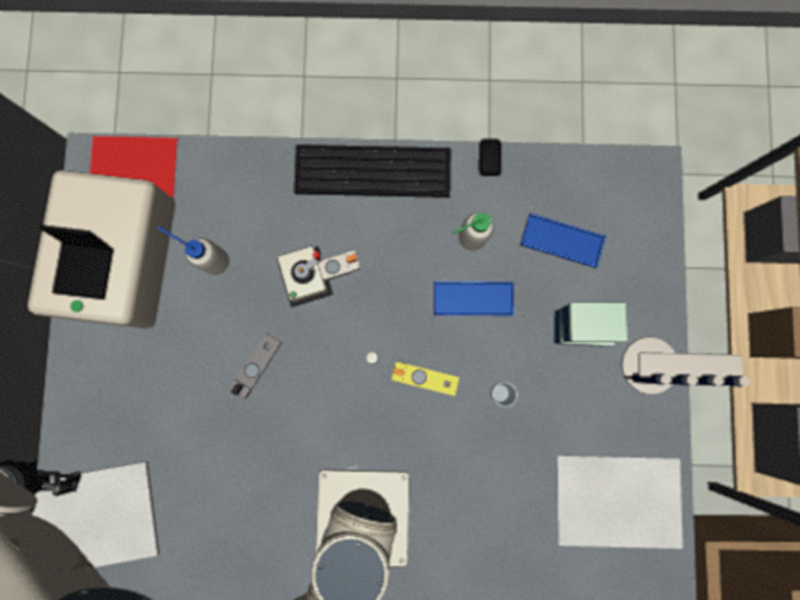

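View pics/side0.png

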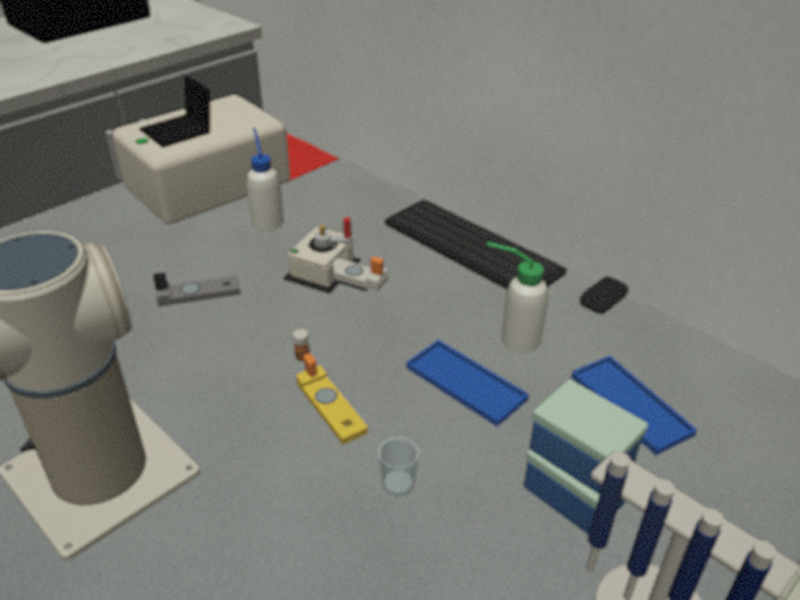

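The top view shows the press at (305,272), with its crank pointing right to the red handle at (316,253). The orange tab is at (352,258).
- **Cassette look-alikes:** white in the clamp (340,265) is the one I want. Yellow (425,378) and grey spare (255,365) are not.
- **Tray look-alikes:** blue (474,298) is nearest the base, so I choose it. Blue (563,240) is farther away.

Next is a close crop to check the choice.

```bash
cat > h.py <<'E'
import numpy as np,pickle,cv2
from scipy.optimize import least_squares
S={n:pickle.load(open(n+".pkl","rb")) for n in("side","top")}
def ray(n,u,v,z):  # pixel in 512x384 -> world point at height z
    s=S[n]; d=s["R"].T@np.linalg.inv(s["mtx"])@[u,v,1]; c=-s["R"].T@s["t"]
    return c+d*(z-c[2])/d[2]
def proj(n,X):
    s=S[n]; p=s["mtx"]@(s["R"]@np.asarray(X,float)+s["t"]); return p[:2]/p[2]
def crop(s,u0,v0,w,h,k,f):
    cv2.imwrite(f,cv2.resize(s["pixels"][v0:v0+h,u0:u0+w,::-1],None,fx=k,fy=k,interpolation=cv2.INTER_CUBIC))
E
python3 - <<'E'
from h import *
t,s=S["top"]["pixels"],S["side"]["pixels"]
a=cv2.resize(t[150:204,170:237],None,fx=8,fy=8,interpolation=cv2.INTER_CUBIC)[:, :536]
b=cv2.resize(s[134:192,178:255],None,fx=8,fy=8,interpolation=cv2.INTER_CUBIC)
cv2.imwrite("pics/a.png",a[:,:,::-1]);cv2.imwrite("pics/b.png",b[:,:,::-1])
# tray: blue mask
for n,(u,v) in dict(top=(303,191),side=(298,244)).items():
    hsv=cv2.cvtColor(S[n]["pixels"],cv2.COLOR_RGB2HSV)
    m=cv2.inRange(hsv,(105,120,60),(125,255,255)); _,L,st,c=cv2.connectedComponentsWithStats(m)
    i=L[v,u]; pts=np.argwhere(L==i)[:,::-1].astype(np.float32); r=cv2.minAreaRect(pts); print(n,st[i],r)
    if n=="top":
        q=np.array([ray(n,*p,14)[:2] for p in cv2.boxPoints(r)]);print(q,q.mean(0),np.linalg.norm(np.diff(q,axis=0),axis=1))
    else:
        hu=cv2.approxPolyDP(cv2.convexHull(pts.astype(int)),6,True)[:,0];print(hu,[ray(n,*p,14)[:2].round() for p in hu])
E
```

```text
top [ 278  180   51   22 1102] ((303.0, 190.5), (21.0, 50.0), 90.0)
[[ 578.302091   -167.17650128]
 [ 582.72391613 -362.6793191 ]
 [ 500.24715202 -362.68633685]
 [ 495.84446538 -168.42513838]] [ 539.27940613 -265.2418239 ] [195.5528172   82.47676441 194.31108275]
side [ 261  218   77   54 1814] ((298.2472229003906, 243.40451049804688), (76.3198471069336, 26.923946380615234), 32.00538635253906)
[[337 253]
 [317 271]
 [261 231]
 [280 218]] [array([ 575., -360.]), array([ 490., -363.]), array([ 497., -164.]), array([ 574., -164.])]
```

View pics/a.png

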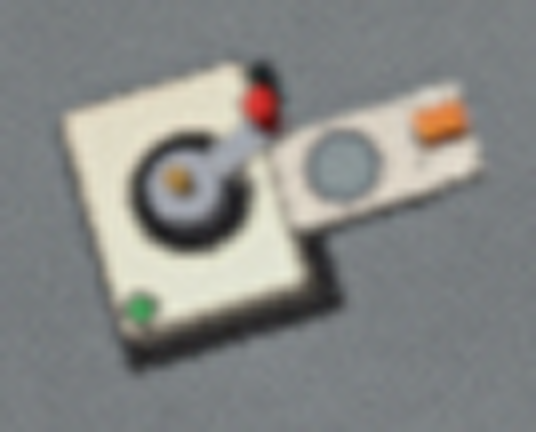

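View pics/b.png

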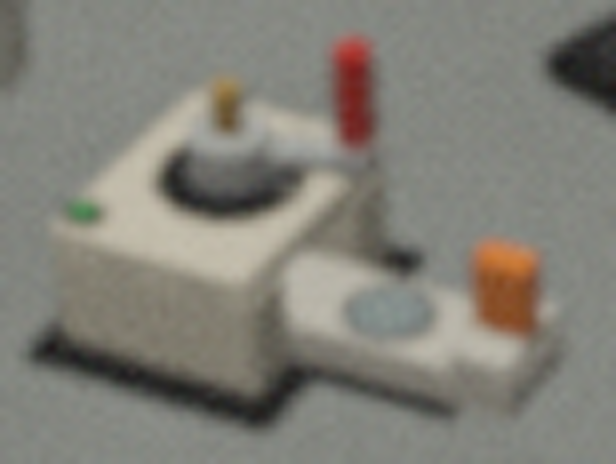

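Both crops confirm it: white cassette with orange tab in the cream press, crank and red handle beside it. Crop a (origin 170,150) has the hub at (185,187), handle at (262,103) and tab at (441,121). Crop b (origin 178,134) has the handle top at (353,45) and tab top at (508,250).

```bash
python3 - <<'E'
from h import *
f=lambda o,p:np.array(o)+(np.array(p)+.5)/8-.5
O={"top":(170,150),"side":(178,134)}
obs=[("top","ring",69,(192,190)),("top","hub",89,(186,186)),("top","han",127,(262,102)),("top","tab",68,(441,120)),("top","win",24,(342,165)),
("side","ring",69,(229,181)),("side","han",129,(353,44)),("side","han",87,(355,140)),("side","tab",68,(508,248)),("side","win",24,(390,311))]
for n,k,z,p in obs: print(n,k,ray(n,*f(O[n],p),z).round(1)[:2])
def P(v,k):
    x,y,a,c,w=v; e=np.array([np.cos(a),np.sin(a)]); b=np.array([x,y])
    return {"ring":b,"hub":b,"han":b+50*np.array([np.cos(c),np.sin(c)]),"tab":b-122*e,"win":b-w*e}[k]
res=lambda v:np.concatenate([proj(n,[*P(v,k),z])-f(O[n],p) for n,k,z,p in obs])
x0=ray("top",*f(O["top"],(192,190)),69); r=least_squares(res,[x0[0],x0[1],1.8,-.9,60],x_scale=[10,10,.1,.1,10])
print(r.x,r.fun.reshape(-1,2).round(2)); print({k:P(r.x,k).round(1) for k in("ring","han","tab","win")})
E
```

```text
top ring [588.3 154.9]
top hub [586.8 154.4]
top han [619.8 115.1]
top tab [624.6  38.7]
top win [609.6  89.9]
side ring [580.6 156. ]
side han [618.7 123.1]
side han [616.9 122. ]
side tab [626.6  47.1]
side win [608.   94.9]
[584.91299162 156.92971549   1.90442968  -0.85479576  68.70636554] [[-0.58  0.88]
 [-0.71  0.5 ]
 [-1.16  0.54]
 [-0.77 -0.09]
 [-0.56  0.55]
 [ 0.85 -0.64]
 [ 0.61  0.59]
 [ 0.81  0.24]
 [ 0.84  0.94]
 [ 0.51  0.45]]
{'ring': array([584.9, 156.9]), 'han': array([617.7, 119.2]), 'tab': array([624.9,  41.7]), 'win': array([607.4,  92. ])}
```

```bash
cat >> h.py <<'E'
from workcell import *
A=np.array([584.9,156.9]); YAW=1.904; C0=-0.855
def down(ang):  # tool down, closing axis (tool y) at world angle ang
    y=np.array([np.cos(ang),np.sin(ang),0]); z=np.array([0,0,-1.]); return np.column_stack([np.cross(y,z),y,z])
def best(pos,ang):
    c=[(abs(q[5]),a) for a in (ang,ang+np.pi) if (q:=inverse_kinematics(pos,down(a))) is not None]
    return down(min(c)[1])
E
python3 - <<'E'
from h import *
p=A+50*np.array([np.cos(C0),np.sin(C0)])
R=best([*p,200],C0)
command_gripper(36,20)
reach([*p,200],R); reach([*p,160],R)
s=state();print(s["time_s"],s["position"],s["joint_positions"].round(2),s["force"],s["gripper_width"])
from workcell import snapshot
a=snapshot("side");b=snapshot("top")
k=6
A1=cv2.resize(a["pixels"][120:195,180:246],None,fx=k,fy=k,interpolation=cv2.INTER_CUBIC)
B1=cv2.resize(b["pixels"][135:210,165:231],None,fx=k,fy=k,interpolation=cv2.INTER_CUBIC)
cv2.imwrite("pics/c.png",np.hstack([A1,B1])[:,:,::-1])
E
```

```text
3.3583 [616.04557313 119.56781805 158.57887008] [0.17 0.51 1.67 0.   0.96 1.03] [ 0.45472489  0.37745655 -0.26530642] 36.09263947476837
```

View pics/c.png

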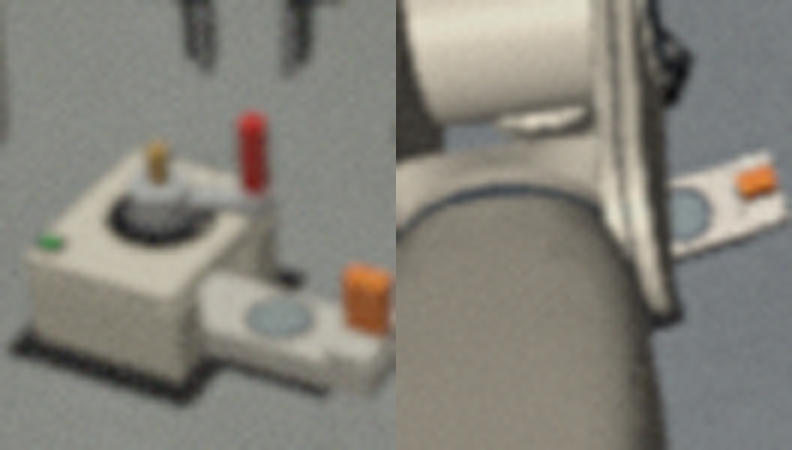

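Side half: the fingertips are at (202,70) and (295,72), so their middle is (248,71). The handle top is at (254,116), almost straight below. I'll use this to correct the side camera's bias.

```bash
python3 - <<'E'
from h import *
tip=np.array([180,120])+(np.array([248.5,71])+.5)/6-.5
han=np.array([180,120])+(np.array([254,115])+.5)/6-.5
for z in(159,165,170): print(z,proj("side",[616.05,119.57,z]),tip)
print(proj("side",[616.05,119.57,129]),han, proj("side",[617.7,119.2,129]))
E
```

```text
159 [221.4780015  131.22855263] [221.         131.41666667]
165 [221.41003025 129.48675266] [221.         131.41666667]
170 [221.35312552 128.02853804] [221.         131.41666667]
[221.81279962 139.80793605] [221.91666667 138.75      ] [222.2960891  139.65305617]
```

The fused estimate agrees with the side view once its bias is removed. The arm also settles about 1.6 mm short, so I compensate for that, then descend and grip gently.

```bash
cat >> h.py <<'E'
def servo(pos,R,rate=100):  # straight move, then mend the steady offset
    move_straight(pos,R,rate); e=np.asarray(pos)-state()["position"]; 
    if np.linalg.norm(e)<8: move_straight(np.asarray(pos)+e,R,30)
E
python3 - <<'E'
from h import *
p=A+50*np.array([np.cos(C0),np.sin(C0)]); R=best([*p,160],C0)
servo([*p,94],R)
s=state();print(s["time_s"],s["position"],s["force"])
command_gripper(0,20); sleep(.2)
s=state();print(s["time_s"],s["position"],s["force"],s["gripper_width"],s["grip_force"])
q=s["position"].copy()
t0=s["time_s"]; move_straight(q+[0,0,1.],R,30); s=state(); print(s["time_s"]-t0,s["position"]-q,s["force"])
E
```

```text
4.5167 [617.56778517 119.17088513  94.19988496] [-0.15083243  0.06144133 -0.63301602]
5.0167 [616.96675205 119.54133587  93.63698596] [-2.08109496  4.47664575  2.22806922] 15.887142870443252 20.72015576530248
0.25 [-0.29922681  0.16978142  0.58172256] [-0.7280101   4.26480671 -3.13154284]
```

```bash
cat > wind.py <<'E'
from h import *
def wind(cmd,R,total,step,limit,tmax,log=10):
    """turn clockwise by feel; returns (cmd, turned, hit)"""
    m=state()["position"]; c=last=np.arctan2(*(m[:2]-A)[::-1]); turned=0;i=0
    while turned<total and state()["time_s"]<tmax:
        r=np.array([np.cos(c),np.sin(c),0]); t=np.array([r[1],-r[0],0])
        F=state()["force"]; res=-F@t; fr=F@r
        if i%log==0 or res>limit: print(f"{state()['time_s']:.1f} turned {turned:.2f} res {res:.1f} rad {fr:.1f} rho {np.linalg.norm(m[:2]-A):.1f} z {m[2]:.1f} Fz {F[2]:.1f} w {state()['gripper_width']:.1f}",flush=True)
        if res>limit: return cmd,turned,True
        cmd=cmd+t*step+r*np.clip(.12*fr,-1,1); move_straight(cmd,R,60)
        m=state()["position"]; c=np.arctan2(*(m[:2]-A)[::-1])
        turned+=(last-c+np.pi)%(2*np.pi)-np.pi; last=c;i+=1
    return cmd,turned,False
E
python3 - <<'E'
from wind import *
R=best([*state()["position"]],C0)
cmd=np.array([616.97,119.54,94.64])
cmd,a,h=wind(cmd,R,.3,1.5,13,15,2)
if not h: cmd,b,h=wind(cmd,R,.95,3.,12,20,3); a+=b
print(a,h,state()["position"],cmd,state()["force"]); np.save("cmd.npy",np.r_[cmd,a]); np.save("R.npy",R)
E
```

```text
5.3 turned 0.00 res 2.2 rad -3.7 rho 48.9 z 94.2 Fz -3.1 w 16.1
5.8 turned 0.05 res 4.1 rad -3.2 rho 48.7 z 94.5 Fz -6.3 w 15.9
6.3 turned 0.12 res 4.3 rad -0.5 rho 48.5 z 94.7 Fz -5.7 w 16.2
6.8 turned 0.19 res 3.2 rad 2.0 rho 48.4 z 94.7 Fz -4.0 w 16.1
7.3 turned 0.25 res 4.4 rad 0.6 rho 48.4 z 94.7 Fz -3.9 w 16.2
7.8 turned 0.00 res 3.4 rad -2.4 rho 48.5 z 94.6 Fz -4.2 w 16.1
8.5 turned 0.18 res 3.3 rad -0.9 rho 48.4 z 94.7 Fz -4.5 w 16.2
9.3 turned 0.37 res 3.9 rad -0.3 rho 48.5 z 94.7 Fz -3.9 w 16.5
10.0 turned 0.56 res 2.5 rad 0.4 rho 48.6 z 94.6 Fz -3.3 w 15.9
10.8 turned 0.74 res 3.7 rad -0.4 rho 48.8 z 94.6 Fz -2.5 w 16.4
11.5 turned 0.93 res 2.6 rad 0.4 rho 49.0 z 94.6 Fz -1.5 w 16.3
1.2984673313558766 False [557.54804405 116.18379152  94.64896652] [557.60868766 116.14422446  94.64      ] [ 3.26284873 -1.9894967  -2.44516201]
```

```bash
python3 - <<'E'
from wind import *
d=np.load("cmd.npy");R=np.load("R.npy")
cmd,a,h=wind(d[:3],R,2.1,.9,8,45,8)
print(d[3]+a,h,state()["position"],cmd,state()["force"]); np.save("cmd.npy",np.r_[cmd,d[3]+a])
E
```

```text
11.8 turned 0.00 res 3.8 rad -0.2 rho 49.1 z 94.6 Fz -2.4 w 16.5
13.8 turned 0.15 res 4.9 rad 1.3 rho 49.2 z 94.6 Fz -2.1 w 16.3
15.8 turned 0.29 res 4.7 rad -0.4 rho 49.4 z 94.6 Fz -2.1 w 16.2
17.8 turned 0.44 res 5.1 rad 0.2 rho 49.6 z 94.6 Fz -0.3 w 16.2
18.8 turned 0.49 res 9.5 rad 0.3 rho 49.6 z 94.8 Fz -0.4 w 16.4
1.7916170808732095 True [541.02205904 133.71432914  94.75818416] [540.49489441 134.34195979  94.64      ] [ 4.19171469 -8.47516407 -0.42512922]
```

Felt the stop at 1.79 rad: 9.5 N against 5 N before, with the handle lagging the command. I ease off a little, release, and go to the tab.

```bash
python3 - <<'E'
from h import *
d=np.load("cmd.npy");R=np.load("R.npy"); cmd=d[:3]
m=state()["position"]; c=np.arctan2(*(m[:2]-A)[::-1]); t=np.array([np.sin(c),-np.cos(c),0])
move_straight(cmd-1.0*t,R,60); print("eased",-state()["force"]@t)
command_gripper(36,20); m=state()["position"]
move_straight(m+[0,0,66],R,200)
e=np.array([np.cos(YAW),np.sin(YAW)]); tab=A-122*e
R=best([*tab,160],YAW+np.pi/2); np.save("R.npy",R)
reach([*tab,150],R)
s=state(); print(s["time_s"],s["position"],s["joint_positions"].round(2))
move_straight([*(2*tab-s["position"][:2]),90],R,150)
im=snapshot("side"); cv2.imwrite("pics/d.png",cv2.resize(im["pixels"][120:195,180:270],None,fx=8,fy=8,interpolation=cv2.INTER_CUBIC)[:,:,::-1])
print(state()["position"],tab,proj("side",state()["position"]),state()["force"])
E
```

```text
eased 5.771629061103249
21.0583 [624.15425818  41.80964591 149.16819285] [ 0.05  0.52  1.68  0.    0.94 -0.28]
[626.07512331  41.59532517  90.81977236] [624.80280484  41.61007778] [242.14532089 159.07716223] [ 0.19992228 -0.44234743  1.03736118]
```

View pics/d.png

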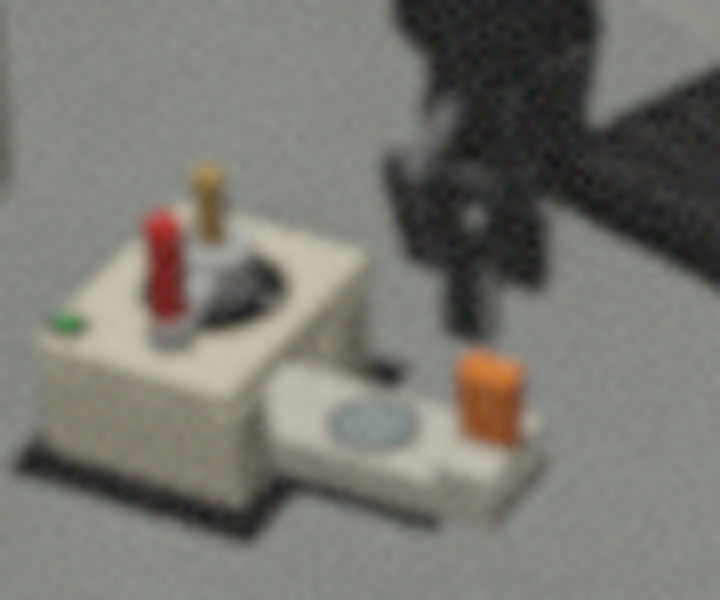

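The crop shows the brass stem risen and the handle turned to (163,265). The tab top is at (490,358), in line with the projected TCP column near 495, so the alignment is good. Next: grip and draw.

```bash
cat > draw.py <<'E'
from h import *
R=np.load("R.npy"); e=np.array([np.cos(YAW),np.sin(YAW),0]); n=np.array([-e[1],e[0],0]); tab=(A-122*e[:2])
s=state(); off=np.array([-1.2,0,-.8])
cmd=np.array([*tab,40.])+off; move_straight(cmd,R,100); er=np.array([*tab,40.])-state()["position"]; cmd+=er; move_straight(cmd,R,40)
print(state()["position"],state()["force"])
command_gripper(0,20)
for _ in range(3):
    F=state()["force"]; print("grip",F.round(1),state()["gripper_width"],(state()["position"]-cmd).round(2)); cmd=cmd+np.clip(.12*(F@n),-1,1)*n; move_straight(cmd,R,40)
command_gripper(0,70); cmd[2]+=.3
d=0; tot=100
while d<tot:
    st=2. if d<10 else 5.
    cmd=cmd-e*st+n*np.clip(.1*(state()["force"]@n),-.8,.8); move_straight(cmd,R,60); d+=st
    F=state()["force"]
    if d<10 or d%15==0: print(d,"ax",round(F@e,1),"lat",round(F@n,1),"z",round(F[2],1),state()["position"].round(1),flush=True)
    if F@e>12 or abs(F@n)>14: print("STOP",d,F@e,F@n);break
np.save("cmd.npy",cmd); print(state()["time_s"],state()["gripper_width"])
E
python3 draw.py
```

```text
[625.23244372  41.62519707  40.67576539] [ 0.29168001  0.42886724 -0.26646451]
grip [-1.4 -0.5  3.6] 13.64014194092379 [0.12 0.02 0.4 ]
grip [-0.7 -0.7  5.8] 13.686633757904948 [0.3  0.05 0.38]
grip [-0.3  0.4  5.2] 13.810428845144505 [0.42 0.06 0.41]
2.0 ax 2.8 lat -0.6 z 5.3 [625.1  39.7  40.4]
4.0 ax 3.3 lat -0.0 z 5.8 [625.6  38.   40.4]
6.0 ax 3.5 lat 0.0 z 5.9 [626.1  36.1  40.3]
8.0 ax 3.0 lat -1.7 z 5.6 [626.7  34.3  40.3]
15.0 ax 1.6 lat 1.0 z 6.3 [629.3  27.3  40.3]
30.0 ax 1.2 lat 1.0 z 4.6 [634.1  12.8  40.2]
45.0 ax -0.3 lat 0.9 z 4.8 [638.9  -1.6  40.2]
60.0 ax -1.4 lat 0.4 z 3.5 [643.4 -16.   40.3]
75.0 ax -1.7 lat 1.2 z 1.4 [648.  -30.2  40.3]
90.0 ax -1.3 lat 0.1 z 1.0 [652.6 -44.5  40.3]
29.6 12.727490453828853
```

The cassette drew out cleanly: 3.5 N axial at most, and little lateral force. Next, lift it, check it in a picture, and carry it to above the tray.

```bash
python3 - <<'E'
from h import *
R=np.load("R.npy"); cmd=np.load("cmd.npy")
print("bottle",ray("top",304,155,0))
dz=np.pi/2-YAW; c,s_=np.cos(dz),np.sin(dz); R2=np.array([[c,-s_,0],[s_,c,0],[0,0,1]])@R; np.save("R2.npy",R2)
move_straight(cmd+[0,0,70],R,80); print(state()["force"])
move_straight([575,-110,110],R2,120)
move_straight([536,-331,110],R2,150); sleep(.3)
st=state(); print(st["time_s"],st["position"],st["force"],st["wrist_torque"],st["gripper_width"])
im=snapshot("side"); i2=snapshot("top")
f=lambda a:cv2.resize(a,None,fx=4,fy=4,interpolation=cv2.INTER_CUBIC)
cv2.imwrite("pics/e.png",np.hstack([f(im["pixels"][160:290,230:330]),f(i2["pixels"][130:260,250:350])])[:,:,::-1])
E
```

```text
bottle [ 683.27285262 -270.02878429    0.        ]
[-0.69713902  0.36136705 -2.01307854]
33.5417 [ 536.12910925 -330.66024544  110.01709521] [ 0.20178388 -0.34257801 -1.27548303] [-0.05373333 -0.0128394  -0.00637434] 12.896699924304215
```

View pics/e.png

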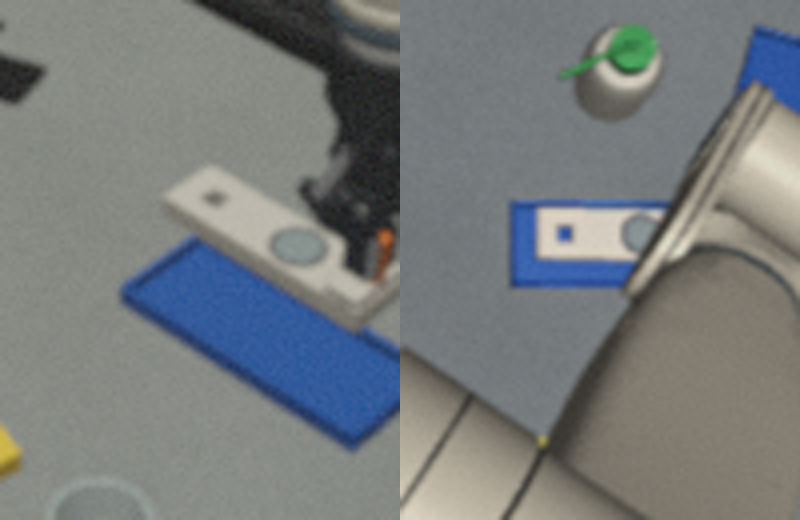

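The picture shows the cassette held level and aligned over the chosen tray. Its socket is at crop pixel (165,233), which gives a check on the top camera's bias there.

```bash
python3 - <<'E'
from h import *
b=np.array([536.1,-330.7+122])-ray("top",250+165.5/4-.5,130+233.5/4-.5,94)[:2]
print("bias",b,"tray centre by top", np.array([539.3,-265.2])+b)
k=np.array([536.1,-330.7+122]); u=np.array([230+215.5/4-.5,160+199/4-.5]); bs=k-ray("side",*u,94)[:2]
print("side bias",bs,np.array([534,-263])+bs)
E
```

```text
bias [-1.96222327  1.07671426] tray centre by top [ 537.33777673 -264.12328574]
side bias [ 1.58122701 -1.8974054 ] [ 535.58122701 -264.8974054 ]
```

Both views put the tray centre at about (536.5, -264.5), so I place there.

```bash
python3 - <<'E'
from h import *
R=np.load("R2.npy"); T=np.array([536.5,-331.5])
move_straight([*T,50],R,100); F0=state()["force"][2]; z=50
while z>33:
    z-=1 if z<44 else 3
    move_straight([*T,z],R,40); s=state()
    if s["force"][2]-F0>5: break
print(z,s["position"],s["force"])
command_gripper(30,20); sleep(.2)
p=state()["position"]; move_straight(p+[0,0,90],R,120)
reach([400,-331,280],R) ; goto_joints([1.329,0.423,1.63,0,1.089,-0.019]); sleep(.3)
print(state()["time_s"],state()["force"])
im=snapshot("side"); i2=snapshot("top")
f=lambda a:cv2.resize(a,None,fx=4,fy=4,interpolation=cv2.INTER_CUBIC)
cv2.imwrite("pics/f.png",np.hstack([f(im["pixels"][170:300,245:345]),f(i2["pixels"][130:260,250:350])])[:,:,::-1])
E
```

```text
37 [ 536.63750792 -331.59322614   37.46307126] [-1.86659655  0.79604914  3.93086846]
42.0917 [ 0.57953508 -0.31365912 -0.11578397]
```

View pics/f.png

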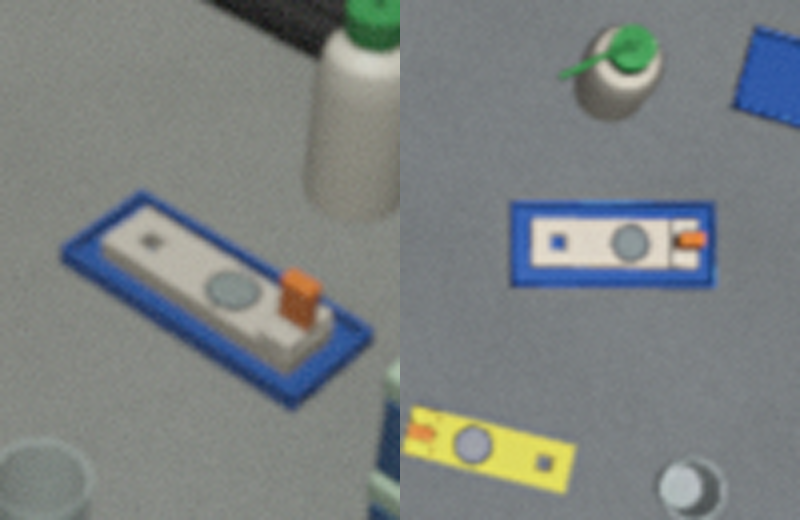

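The cassette lies flat, lengthways and central in the tray: it spans crop x 530–700 inside 511–715, and y 218–268 inside 202–287. The arm is clear, so I hand in.

```bash
python3 -c "
from workcell import *
print(hand_in())"
```

```text
the job is handed in; nothing more can be done
None
```

I wound the screw back 1.79 rad to its end stop by feel (9.5 N at most measured, below the 20 N at which the clutch slips), drew the cassette straight out at about 3.5 N, laid it flat and central in the near blue tray, and handed in at about 42 s; the hand-in reported no verdict.

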